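Shut the spares box and latch it

TASK

The sloping lid of the grey spares box on the bench stands open. Press the lid fully shut while the latch bar is still swung clear of it, then swing the latch bar across by its knob until it rests fully home in the hooked keeper on the lid, and let go. Leave the mug, the spray can and the tin beside the box where they stand.

Things in the scene. Friction and masses are not known exactly. Their poses are not given: they have to be found in the camera images.
- box: Grey sheet-steel spares box, fixed, 200 (x) by 260 (y) by 152 mm high. Origin: centre of its underside; -x is the low front (60 mm high), facing the robot. From its top front edge (x -100, z 60 mm) the face with lid and latch slopes up to x 60, z 152 mm, at 30 degrees. In the box frame, up the slope is (0.866, 0, 0.5), out of the slope (-0.5, 0, 0.866).
- lid (a joint): Lid angle, rad: 0 = shut flat on the slope, positive = lower edge raised, at most 1.0. Lid 186 mm wide, 165 mm long, outer surface 5 mm above the slope. Stiff hinge: it stays where left; 2 to 6 N on its lower part moves it. On its lower part, 25 mm right (-y) of the middle, stands a J-shaped steel keeper, 24 mm wide, reaching 27 mm out from the slope, open towards the top of the slope.
- lid_press (a point): Point on the lid's outer surface good for pressing, clear of keeper and latch: 120 mm from the hinge axis along the lid, 5 mm out, 55 mm left (+y) of the middle. It moves with the lid.
- latch (a joint): Angle of the latch bar, rad, about a pivot square to the slope. 0 = closed: the bar points to the box's +y across the lid and rests in the keeper, against a stop. 1.57 = pointing up the slope beside the lid, clear of it; up to 2.1 = leaning out over the box's right side. Light friction: it stays where left; about 2 N at the knob moves it.
- latch_pivot (a point): Point on the latch's pivot axis, fixed to the right (-y) border of the slope: 60 mm up the slope from its front edge, 110 mm right of the middle, 50 mm out from the slope (level with latch_knob).
- latch_knob (a point): Grip point on the round black knob at the latch bar's end: 120 mm from the pivot axis, 50 mm out from the slope. The knob is 24 mm across and stands square to the slope, from 20 to 62 mm out. The bar is flat steel, 20 mm wide, 12 to 20 mm out from the slope.
- mug: White dotted mug, 82x114x91 mm, stands left (+y) of the box; origin at the centre of its underside. Leave it alone.
- spray_can: Blue spray can with red cap, 65 mm across, 220 mm high, stands left of the box; origin at the centre of its underside. Leave it alone.
- dip_tin: Blue tin with black lid, 72 mm across, 61 mm high, stands right (-y) of the box; origin at the centre of its underside. Leave it alone.
- lid_hinge (a point): Middle of the lid's hinge axis, which runs along the box's y at the top of the slope: 180 mm up the slope from its front edge, in the slope's surface (box x 56, z 150 mm).

How it is judged:
By the outcome, as a careful person would: the job done as asked, in the order asked, and still so for the second after the job is handed in, with the robot touching nothing.
It also fails if it takes over 51 s, if anything falls off the work surface, if the arm or the gripper's body presses on something with over 40 N, if the wrist force passes 120 N, or if a joint passes its speed limit or range.

ROBOT

A 6-joint arm with a two-finger parallel gripper is mounted at the origin on a cart in front of the work surface, level with it; the furniture and walls round the work are solid. World frame = base frame: x ahead of the robot, y to its left, z up, the work surface at z = 0. Lengths are in m, angles in rad, forces in N, time in s.
With the tool pointing down it reaches from about 0.35 to 0.975 m from the base axis. Payload 17.4 kg.
Tool frame: the origin (TCP) lies at the very end of the fingers, on their centre line; the grasp point (between the pads) lies 19 mm behind it; z points along the fingers, y is the line along which they close (so a half turn about z gives the same grasp; the last joint's range is limited). The gripper opens to 85 mm and grips with 20 to 120 N. Pads are 22 mm wide; open, the fingers measure 114 mm over their backs; the gripper's body (76 mm by 85 mm) begins 54 mm behind the grasp point. The pads swing forward as they close: fully open they stand 13 mm farther back than shut.
Start: joints at [1.171, 0.116, 1.442, -0, 1.584, -0.038], TCP at [0.239, 0.631, 0.231] pointing down, gripper open.
Joint ranges: [-2.83, 2.83], [-0.83, 2.19], [0.07, 2.5], [-1.14, 4.28], [0.01, 3], [-2.97, 2.97]. Speed limits (rad/s): [1.89, 1.89, 2.22, 3.14, 3.14, 3.14].

INTERFACE

Orientations are given as a rotation vector (axis times angle).
In Python, from rig import robot gives the robot as it stands.
- The arm moves only by the tool move_arm, never from a script. Its argument "targets" is a list of rows, each an object of numbers: "tx", "ty", "tz": the shift along the tool's x, y, z in cm; "roll": the turn about the tool's z in rad; "jaw": the opening, from 0 (shut) to 1 (fully open). A call has 1 to 12 rows; each row is the pose to reach, as a shift and turn from the pose commanded when the call began, along the tool's axes at that moment; what a row does not reach only later rows make up. A row lasts 1/12 s, in which the tool goes at most 41.7 mm and 7.16 degrees, less where a joint would pass 70% of its speed; a pose out of reach is approached as far as the arm can. A call with a gripper value outside its range is refused whole. The fingers move at their own pace and stop on an object; "grip_force" is the grip in N (left out, the last holds). Time passes only in rows, so rows that repeat a pose let the fingers close. It gives the time, the measured TCP pose, the force, the opening and the grip force at its end, in the units of the state.
- robot.sense(): the state, without advancing time (a new reading comes with each control period).
- robot.grab_frame(name): name is "scene" or "top" or "wrist"; returns a dict with "frame" (420x560x3 uint8, blue, green, red), "mtx" (3x3 intrinsics, pixels), "xyz" and "attitude" of the camera in the world. Camera axes: x right, y down, z forward; pixel columns grow to the right and rows downward; lengths in m; the calibration is good to about 2 mm. A picture is of the moment at which its call begins. There is no depth.
- robot.finish_job(): hands the job in; it is judged then, once.
Trained networks look in a picture, given as the dict that the camera call returned (one of the last four; its "shot" number tells which), for a name from the list of things; names that differ only in an ending like _2 or _b are one class to them, and where a whole thing is asked for, a point or a joint stands for the part that bears it (a point fixed in the world has none). Each returns a list of dicts, best first, with "confidence" (0 to 1); they miss things now and then, are a little off and sometimes report something else, mostly with a low value. They report only what shows in the picture. A call takes as long as a camera call.
- robot.boxes_of(picture, thing): "location" ([row, column] in pixels, amid what is visible of it).
- robot.outline_of(picture, thing): "region" (420x560 bool, what is visible of it) and "location" ([row, column] in pixels, amid what is visible of it).
- robot.mark_of(picture, thing): "location" ([row, column] in pixels: a listed point, or the origin of a listed thing).
The state is a dict: "t": time; "joint_positions": joint angles; "qvel": joint speeds; "joint_efforts": joint torques, N m; "ee_pos": TCP position; "eef_rot": TCP orientation; "wrist_force": force on the tool from outside, world axes, zero at the start; "moment": the same for the moment, N m; "grip_width": opening from 0.0 (shut) to 1.0 (fully open); "finger_force": force on a finger pad.
Only numpy, scipy, OpenCV 4.12 (cv2) and the standard library are available. Lean on these libraries where they do the work, as an engineer would, in place of code of your own. Each camera call takes 0.05 s, during which the arm holds its last target. There are 200 camera calls.

## Working session

There is one attempt and no reset: what is moved stays moved. The work goes in short steps, Python scripts to look and compute and a tool call to move; the robot and the scene stay as the last step left them, time stands still between calls to the robot, and variables do not carry over. Pictures are saved under pics/ and viewed, at most 10 in all, crops included, and the job is handed in when it is done.

Besides the shell and the picture viewer there is one more tool, called after "Emit:" by a JSON object that holds its "method" and its "body". move_arm: Moves the arm, as the interface text tells. Its arguments: {"type":"object","properties":{"targets":{"type":"array"},"grip_force":{"type":"number"}},"required":["targets"]}

```bash
ls; mkdir -p pics
cat > h.py <<'E'
import numpy as np,cv2
from rig import robot
from scipy.spatial.transform import Rotation as R
from scipy.optimize import least_squares
def att(p):
    a=np.array(p["attitude"],float)
    return a if a.shape==(3,3) else R.from_rotvec(a).as_matrix()
def proj(p,X):
    c=(np.atleast_2d(X)-p["xyz"])@att(p); u=c@np.array(p["mtx"]).T
    return u[:,:2]/u[:,2:]   # col,row
def ray(p,rc):
    d=att(p)@np.linalg.inv(p["mtx"])@[rc[1],rc[0],1]; return np.array(p["xyz"]),d/np.linalg.norm(d)
def onz(p,rc,z):
    o,d=ray(p,rc); return o+d*(z-o[2])/d[2]
E
python3 - <<'E'
from h import *
s=robot.sense(); print(s)
ps={}
for n in("scene","top"):
    p=robot.grab_frame(n); ps[n]=p
    print(n,p["xyz"],p["attitude"],p["shot"])
    cv2.imwrite(f"pics/{n}.png",p["frame"])
    for t in("box","lid_press","latch_pivot","latch_knob","lid_hinge","mug","spray_can","dip_tin"):
        print(t,[(np.round(m["location"],1),round(m["confidence"],2)) for m in robot.mark_of(p,t)[:2]])
print(p["mtx"])
E
```

```text
pics
{'t': 0.0, 'joint_positions': array([ 1.17119632e+00,  1.16528028e-01,  1.44228943e+00,  1.57034842e-05,
        1.58398179e+00, -3.77773030e-02]), 'qvel': array([5.85308275e-04, 2.84896800e-04, 5.99868373e-04, 9.38542673e-04,
       4.81542058e-04, 9.43879415e-05]), 'joint_efforts': array([-5.21004782e-03, -7.31961823e+01, -6.32509375e+01, -3.45271465e-04,
        5.91033924e-03,  3.66937388e-05]), 'ee_pos': array([0.23885194, 0.63112455, 0.23051881]), 'eef_rot': array([-5.65204334e-01, -3.09004920e+00,  1.84467263e-03]), 'wrist_force': array([ 0.36531649, -0.44145718,  0.37996739]), 'moment': array([0.00275902, 0.04544633, 0.03126368]), 'finger_force': 0.0, 'grip_width': 0.9994759345259857}
scene [ 0.24924543 -0.43368694  0.57391319] [-2.02885295  0.50105581 -0.26921627] 1
box [(array([306.6, 293.4]), 0.9)]
lid_press [(array([238.8, 244.9]), 0.91)]
latch_pivot [(array([291.5, 317.9]), 0.83)]
latch_knob [(array([243.3, 384.8]), 0.82)]
lid_hinge [(array([226.9, 311. ]), 0.59)]
mug [(array([276.1, 178.4]), 0.75), (array([291.5, 320.5]), 0.7)]
spray_can []
dip_tin [(array([350.7, 394.1]), 0.88)]
top [0.43972973 0.26414684 1.02194369] [-2.13997448  2.13535791 -0.1677774 ] 2
box []
lid_press [(array([248.2, 314.4]), 0.91)]
latch_pivot [(array([224.2, 383.4]), 0.97)]
latch_knob [(array([171. , 388.6]), 0.71)]
lid_hinge [(array([190.9, 313.3]), 0.92), (array([289.3, 233.9]), 0.15)]
mug [(array([289.3, 239. ]), 0.91)]
spray_can [(array([233.4, 224.3]), 0.76)]
dip_tin [(array([188.8, 382.5]), 0.83)]
[[404.52724073   0.         275.80754233]
 [  0.         404.52724073 209.49251353]
 [  0.           0.           1.        ]]
```

View pics/scene.png

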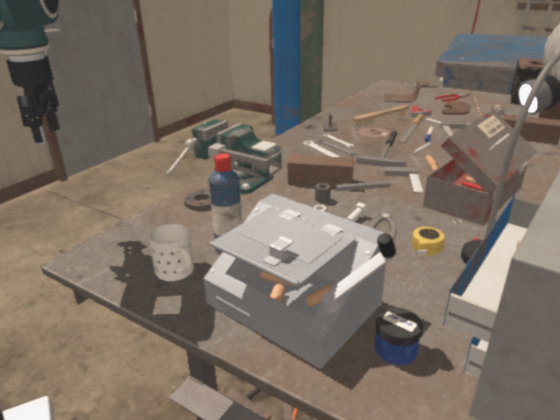

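View pics/top.png

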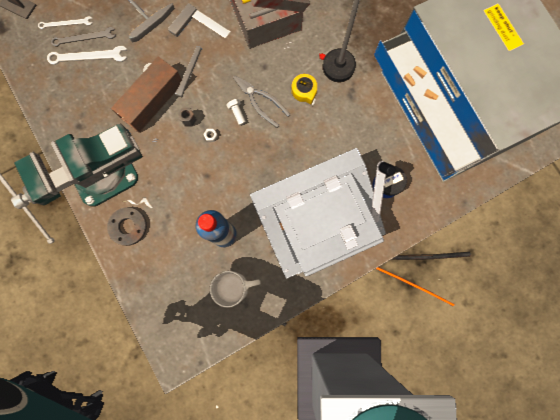

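```bash
cat >> h.py <<'E'
def Rz(a): return R.from_euler('z',a).as_matrix()
U=np.array([.866,0,.5]);N=np.array([-.5,0,.866]);Y=np.array([0,1.,0]);F=np.array([-.1,0,.06])
def slope(u,y,n): return F+U*u+Y*y+N*n
def lidpt(r,y,n,th):  # r from hinge down the lid
    return slope(.18-r*np.cos(th)+n*np.sin(th)*1,y,r*np.sin(th)+n*np.cos(th))
def knob(la,r=.12,n=.05): return slope(.06+r*np.sin(la),-.11+r*np.cos(la),n)
def model(q):
    x,y,a,th,la=q
    d=dict(box=np.zeros(3),lid_press=lidpt(.12,.055,.005,th),latch_pivot=slope(.06,-.11,.05),latch_knob=knob(la),lid_hinge=slope(.18,0,0))
    return {k:Rz(a)@v+[x,y,0] for k,v in d.items()}
def fit(obs,q0=(.6,.17,0,.6,1.7),loss='soft_l1'):
    f=lambda q:np.concatenate([(proj(p,model(q)[k])[0]-[rc[1],rc[0]])*w for p,k,rc,w in obs])
    r=least_squares(f,q0,loss=loss,f_scale=2); return r.x,f(r.x).reshape(-1,2)
E
python3 - <<'E'
from h import *
ps={n:robot.grab_frame(n) for n in("scene","top")}
obs=[]
for n,p in ps.items():
    for t in("box","lid_press","latch_pivot","latch_knob","lid_hinge"):
        m=robot.mark_of(p,t)
        if m and m[0]["confidence"]>.5: obs.append((p,t,m[0]["location"],1))
q,r=fit(obs); print(q.round(4))
for o,e in zip(obs,r): print(o[1],e.round(1))
for k,v in model(q).items(): print(k,v.round(3))
for t in("mug","spray_can","dip_tin"):
    for n,p in ps.items():
        for m in robot.mark_of(p,t)[:1]: print(t,n,onz(p,m["location"],0).round(3))
E
```

```text
[0.5732 0.1618 0.3986 0.5792 1.9737]
box [-1.3  1. ]
lid_press [ 2.1 -0.2]
latch_pivot [0.6 1.6]
latch_knob [ 1.5 -0. ]
lid_hinge [2.4 0.8]
lid_press [-1.2  1.7]
latch_pivot [-1.7  1.4]
latch_knob [-1.4  0.1]
lid_hinge [-1.2  0.9]
box [0.573 0.162 0.   ]
lid_press [0.493 0.188 0.162]
latch_pivot [0.549 0.032 0.133]
latch_knob [0.655 0.026 0.188]
lid_hinge [0.625 0.183 0.15 ]
mug scene [0.412 0.345 0.   ]
mug top [0.41  0.365 0.   ]
spray_can scene [0.535 0.4   0.   ]
spray_can top [0.542 0.394 0.   ]
dip_tin top [ 0.661 -0.012  0.   ]
```

```bash
cat >> h.py <<'E'
Q=[0.5732,0.1618,0.3986,0.5792,1.9737]
def W(b,Q=Q): return Rz(Q[2])@b+[Q[0],Q[1],0]
def shift(P,yaw=None):
    s=robot.sense(); M=R.from_rotvec(s["eef_rot"]).as_matrix()
    d=M.T@(np.array(P)-s["ee_pos"])*100
    r=None
    if yaw is not None:
        v=M.T@[-np.sin(yaw),np.cos(yaw),0]; r=np.arctan2(-v[0],v[1]); r=(r+np.pi/2)%np.pi-np.pi/2
    return d.round(2),r
E
python3 - <<'E'
from h import *
print(R.from_rotvec(robot.sense()["eef_rot"]).as_matrix().round(3))
P=W(lidpt(.12,.055,.005,Q[3])); print(P)
print(shift(P+[0,0,.12],Q[2]),shift(P+[0,0,.02],Q[2]))
E
```

```text
[[-0.935  0.354  0.   ]
 [ 0.354  0.935  0.   ]
 [-0.     0.    -1.   ]]
[0.49318887 0.18778228 0.16165921]
(array([-39.48, -32.48,  -5.03]), np.float64(-0.7603989682040954)) (array([-39.48, -32.48,   4.97]), np.float64(-0.7603989682040954))
```

Emit:
{"method": "move_arm", "body": {"targets": [{"tx": 0,"ty": 0,"tz": -4,"roll": 0,"jaw": 0},{"tx": -3,"ty": -2.5,"tz": -6,"roll": -0.1,"jaw": 0},{"tx": -6,"ty": -5,"tz": -7,"roll": -0.2,"jaw": 0},{"tx": -9,"ty": -7.5,"tz": -7,"roll": -0.3,"jaw": 0},{"tx": -12,"ty": -10,"tz": -7,"roll": -0.4,"jaw": 0},{"tx": -15,"ty": -12.5,"tz": -7,"roll": -0.5,"jaw": 0},{"tx": -18,"ty": -15,"tz": -7,"roll": -0.6,"jaw": 0},{"tx": -21,"ty": -17.5,"tz": -7,"roll": -0.7,"jaw": 0},{"tx": -24,"ty": -20,"tz": -7,"roll": -0.76,"jaw": 0},{"tx": -27,"ty": -22.5,"tz": -7,"roll": -0.76,"jaw": 0},{"tx": -30,"ty": -25,"tz": -7,"roll": -0.76,"jaw": 0},{"tx": -30,"ty": -25,"tz": -7,"roll": -0.76,"jaw": 0}]}}

```text
t: 2.8
ee_pos: [0.4334, 0.2867, 0.3016]
eef_rot: [-0.614, 3.08, -0.002]
wrist_force: [-0.5, -0.0, -0.0]
grip_width: -0.004
finger_force: 0.0
```

Run:
```python
from h import *
P=W(lidpt(.12,.055,.005,Q[3]))
print(robot.sense()["ee_pos"],robot.sense()["grip_width"],robot.sense()["wrist_force"],shift(P+[0,0,.12],Q[2]),shift(P+[0,0,.02],Q[2]))
```

```text
[0.43336358 0.28667191 0.30164199] -0.0037375761524300354 [-0.46785021 -0.01548128 -0.04645453] (array([ -1.73, -11.42,   2.02]), np.float64(-0.004786582688175667)) (array([ -1.72, -11.41,  12.02]), np.float64(-0.004786582688175667))
```

Emit:
{"method": "move_arm", "body": {"targets": [{"tx": -0.6,"ty": -3.8,"tz": 0,"jaw": 0},{"tx": -1.2,"ty": -7.6,"tz": 0,"jaw": 0},{"tx": -1.7,"ty": -11.4,"tz": 2,"jaw": 0},{"tx": -1.7,"ty": -11.4,"tz": 5,"jaw": 0},{"tx": -1.7,"ty": -11.4,"tz": 8,"jaw": 0},{"tx": -1.7,"ty": -11.4,"tz": 10.5,"jaw": 0},{"tx": -1.7,"ty": -11.4,"tz": 11,"jaw": 0},{"tx": -1.7,"ty": -11.4,"tz": 11,"jaw": 0}]}}

```text
$.targets[0]: bad value
```

Run:
```python
from h import *
s=robot.sense(); print(s["ee_pos"],s["wrist_force"])
for th in (.58,.4,.2,.1,0): print(th,shift(W(lidpt(.12,.055,.005,th)),Q[2]))
p=robot.grab_frame("scene"); cv2.imwrite("pics/s2.png",p["frame"])
```

```text
[0.43336358 0.28667191 0.30164199] [-0.46785021 -0.01548128 -0.04645453]
0.58 (array([ -1.72, -11.41,  14.01]), np.float64(-0.004786582688175667))
0.4 (array([ -1.7 , -11.41,  16.16]), np.float64(-0.004786582688175667))
0.2 (array([ -2.13, -11.4 ,  18.52]), np.float64(-0.004786582688175667))
0.1 (array([ -2.52, -11.4 ,  19.66]), np.float64(-0.004786582688175667))
0 (array([ -3.02, -11.39,  20.75]), np.float64(-0.004786582688175667))
```

View pics/s2.png

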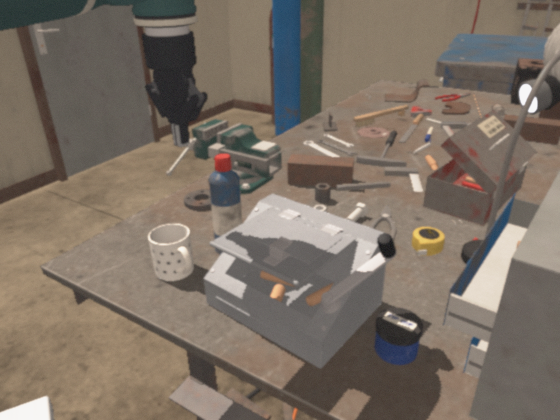

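The call was refused because each row needs all its fields. The picture shows the closed gripper at about column 180, row 130. The box, lid and latch haven't changed.

Emit:
{"method": "move_arm", "body": {"targets": [{"tx": -0.6,"ty": -3.8,"tz": 0,"roll": 0,"jaw": 0},{"tx": -1.2,"ty": -7.6,"tz": 0,"roll": 0,"jaw": 0},{"tx": -1.7,"ty": -11.4,"tz": 2,"roll": 0,"jaw": 0},{"tx": -1.7,"ty": -11.4,"tz": 5,"roll": 0,"jaw": 0},{"tx": -1.7,"ty": -11.4,"tz": 8,"roll": 0,"jaw": 0},{"tx": -1.7,"ty": -11.4,"tz": 10.5,"roll": 0,"jaw": 0},{"tx": -1.7,"ty": -11.4,"tz": 11,"roll": 0,"jaw": 0},{"tx": -1.7,"ty": -11.4,"tz": 11,"roll": 0,"jaw": 0}]}}

```text
t: 3.52
ee_pos: [0.4902, 0.1932, 0.1901]
eef_rot: [0.622, -3.077, 0.0]
wrist_force: [-1.2, 0.1, 0.4]
grip_width: -0.001
finger_force: 0.0
```

Run:
```python
from h import *
s=robot.sense(); print(s["t"],s["ee_pos"],s["wrist_force"])
for th in (.58,.4,.2,.1,0): print(th,shift(W(lidpt(.12,.055,.005,th)),Q[2]))
```

```text
3.5167 [0.49018069 0.19322575 0.19010922] [-1.15582192  0.1384921   0.40523355]
0.58 (array([-0.07, -0.62,  2.84]), np.float64(0.00023162026854905982))
0.4 (array([-0.06, -0.62,  4.99]), np.float64(0.00023162026854905982))
0.2 (array([-0.5 , -0.62,  7.35]), np.float64(0.00023162026854905982))
0.1 (array([-0.9 , -0.62,  8.49]), np.float64(0.00023162026854905982))
0 (array([-1.4 , -0.62,  9.57]), np.float64(0.00023162026854905982))
```

Emit:
{"method": "move_arm", "body": {"targets": [{"tx": 0,"ty": 0,"tz": 1.5,"roll": 0,"jaw": 0},{"tx": 0,"ty": 0,"tz": 2.8,"roll": 0,"jaw": 0},{"tx": 0,"ty": 0,"tz": 3.6,"roll": 0,"jaw": 0},{"tx": 0,"ty": 0,"tz": 4.4,"roll": 0,"jaw": 0},{"tx": -0.1,"ty": 0,"tz": 5.2,"roll": 0,"jaw": 0},{"tx": -0.2,"ty": 0,"tz": 6,"roll": 0,"jaw": 0},{"tx": -0.4,"ty": 0,"tz": 6.8,"roll": 0,"jaw": 0},{"tx": -0.5,"ty": 0,"tz": 7.4,"roll": 0,"jaw": 0},{"tx": -0.7,"ty": 0,"tz": 8,"roll": 0,"jaw": 0},{"tx": -0.8,"ty": 0,"tz": 8.4,"roll": 0,"jaw": 0},{"tx": -0.9,"ty": 0,"tz": 8.6,"roll": 0,"jaw": 0},{"tx": -0.9,"ty": 0,"tz": 8.6,"roll": 0,"jaw": 0}]}}

```text
t: 4.52
ee_pos: [0.4992, 0.1963, 0.1047]
eef_rot: [0.621, -3.079, 0.0]
wrist_force: [0.0, -0.9, -0.1]
grip_width: 0.001
finger_force: 0.0
```

Run:
```python
from h import *
s=robot.sense(); print(s["t"],s["ee_pos"],s["wrist_force"])
for th in (.1,0): print(th,shift(W(lidpt(.12,.055,.005,th)),Q[2]))
```

```text
4.5167 [0.4991791  0.19625454 0.10473847] [ 0.01833847 -0.93939803 -0.09047844]
0.1 (array([ 0.07, -0.55, -0.05]), np.float64(-0.00046487139893436336))
0 (array([-0.43, -0.55,  1.04]), np.float64(-0.00046487139893436336))
```

Run:
```python
from h import *
p=robot.grab_frame("scene"); cv2.imwrite("pics/s3.png",cv2.resize(p["frame"][130:380,130:440],None,fx=2,fy=2))
```

```text
(no output)
```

View pics/s3.png

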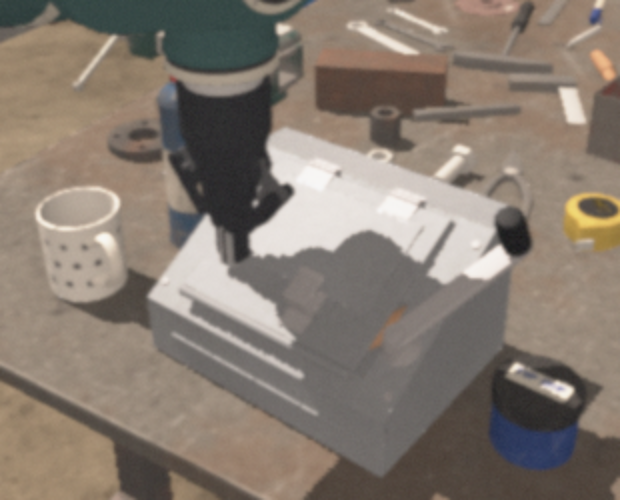

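The lid is nearly shut, with the fingertips on it at about crop column 235, row 262. I'll press the rest gently.

Emit:
{"method": "move_arm", "body": {"targets": [{"tx": -0.1,"ty": 0,"tz": 0.3,"roll": 0,"jaw": 0},{"tx": -0.2,"ty": 0,"tz": 0.5,"roll": 0,"jaw": 0},{"tx": -0.2,"ty": 0,"tz": 0.6,"roll": 0,"jaw": 0},{"tx": -0.2,"ty": 0,"tz": 0.6,"roll": 0,"jaw": 0}]}}

```text
t: 4.9
ee_pos: [0.501, 0.1971, 0.0991]
eef_rot: [0.621, -3.079, 0.0]
wrist_force: [-1.2, -0.5, 0.7]
grip_width: 0.001
finger_force: 0.1
```

Emit:
{"method": "move_arm", "body": {"targets": [{"tx": -0.1,"ty": 0,"tz": 0.2,"roll": 0,"jaw": 0},{"tx": -0.1,"ty": 0,"tz": 0.3,"roll": 0,"jaw": 0},{"tx": -0.1,"ty": 0,"tz": 0.3,"roll": 0,"jaw": 0}]}}

```text
t: 5.15
ee_pos: [0.5021, 0.1975, 0.0969]
eef_rot: [-0.621, 3.079, 0.0]
wrist_force: [-3.5, -2.0, 7.3]
grip_width: -0.002
finger_force: 3.7
```

Emit:
{"method": "move_arm", "body": {"targets": [{"tx": 0,"ty": 0,"tz": 0.2,"roll": 0,"jaw": 0},{"tx": 0,"ty": 0,"tz": 0.2,"roll": 0,"jaw": 0},{"tx": 0,"ty": 0,"tz": 0.2,"roll": 0,"jaw": 0}]}}

```text
t: 5.4
ee_pos: [0.5023, 0.1976, 0.0964]
eef_rot: [-0.621, 3.078, 0.0]
wrist_force: [-10.1, -3.9, 24.0]
grip_width: -0.001
finger_force: 12.9
```

Emit:
{"method": "move_arm", "body": {"targets": [{"tx": 0,"ty": 0,"tz": -3,"roll": 0,"jaw": 0},{"tx": 0,"ty": 0,"tz": -7,"roll": 0,"jaw": 0.3},{"tx": 0,"ty": 0,"tz": -11,"roll": 0,"jaw": 0.7},{"tx": 0,"ty": -2,"tz": -14.5,"roll": 0,"jaw": 0.7},{"tx": 0,"ty": -4,"tz": -18,"roll": 0,"jaw": 0.7},{"tx": 0,"ty": -7,"tz": -20,"roll": 0,"jaw": 0.7},{"tx": 0,"ty": -10,"tz": -21,"roll": 0,"jaw": 0.7},{"tx": 0,"ty": -11,"tz": -21,"roll": 0,"jaw": 0.7},{"tx": 0,"ty": -11,"tz": -21,"roll": 0,"jaw": 0.7}]}}

```text
t: 6.15
ee_pos: [0.5454, 0.0943, 0.3043]
eef_rot: [-0.617, 3.08, -0.001]
wrist_force: [0.1, 0.3, -1.3]
grip_width: 0.7
finger_force: 0.0
```

Run:
```python
from h import *
obs=[]
for n in("scene","top","wrist"):
    p=robot.grab_frame(n)
    cv2.imwrite(f"pics/{n}4.png",p["frame"])
    for t in("box","lid_press","latch_pivot","latch_knob","lid_hinge"):
        m=robot.mark_of(p,t)
        if m and m[0]["confidence"]>.5: obs.append((p,t,m[0]["location"],1)); print(n,t,m[0]["confidence"])
q,r=fit(obs,[.573,.162,.399,0.02,1.97]); print(q.round(4))
for o,e in zip(obs,r): print(o[0]["shot"],o[1],e.round(1))
for k,v in model(q).items(): print(k,v.round(3))
print(robot.sense()["t"],robot.sense()["ee_pos"],robot.sense()["wrist_force"])
im=np.hstack([cv2.resize(cv2.imread(f"pics/{n}4.png"),(400,300)) for n in("scene","wrist")]); cv2.imwrite("pics/c4.png",im)
```

```text
scene box 0.86
scene lid_press 0.98
scene latch_pivot 0.6
scene latch_knob 0.64
scene lid_hinge 0.7
top box 0.75
top lid_press 0.57
wrist box 0.81
wrist lid_press 0.68
wrist latch_pivot 0.81
wrist lid_hinge 0.92
[ 0.5752  0.1672  0.4137 -0.0175  2.0054]
7 box [-0.9  1. ]
7 lid_press [1.8 0. ]
7 latch_pivot [12.3 63.2]
7 latch_knob [-0.1  0.1]
7 lid_hinge [ 2.4 -3.9]
8 box [ 0.4 -0.4]
8 lid_press [-2.3  1.5]
9 box [-0.4  4.3]
9 lid_press [ 1.2 -0. ]
9 latch_pivot [-0.2 -1.3]
9 lid_hinge [ 2.1 -1. ]
box [0.575 0.167 0.   ]
lid_press [0.508 0.198 0.092]
latch_pivot [0.553 0.037 0.133]
latch_knob [0.659 0.029 0.188]
lid_hinge [0.626 0.19  0.15 ]
7.05 [0.5446199  0.09606895 0.30429977] [ 0.46209188 -0.56210704  0.010889  ]
```

View pics/c4.png

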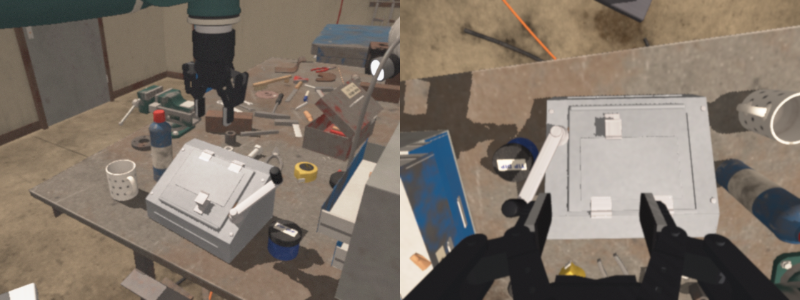

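The lid lies shut and the latch bar is unchanged. The knob sits at about column 275, row 175 in the left half. Next I'll hover over it.

```bash
sed -i 's/^Q=.*/Q=[0.574,0.1638,0.405,0,1.984]/' h.py
python3 - <<'E'
from h import *
K=W(knob(Q[4]));print(K, shift(K*[1,1,0]+[0,0,.25],Q[2]))
E
```

```text
[0.65667145 0.02713258 0.18825035] (array([ -7.66, -10.7 ,   5.43]), np.float64(-0.006826156459320387))
```

Emit:
{"method": "move_arm", "body": {"targets": [{"tx": -2,"ty": -3,"tz": 0,"roll": 0,"jaw": 0.7},{"tx": -4,"ty": -6,"tz": 0,"roll": 0,"jaw": 0.7},{"tx": -6,"ty": -9,"tz": 1,"roll": 0,"jaw": 0.7},{"tx": -7.6,"ty": -10.7,"tz": 3,"roll": 0,"jaw": 0.7},{"tx": -7.6,"ty": -10.7,"tz": 4,"roll": 0,"jaw": 0.7},{"tx": -7.6,"ty": -10.7,"tz": 4,"roll": 0,"jaw": 0.7},{"tx": -7.6,"ty": -10.7,"tz": 4,"roll": 0,"jaw": 0.7}]}}

```text
t: 7.63
ee_pos: [0.6558, 0.027, 0.264]
eef_rot: [0.621, -3.078, -0.001]
wrist_force: [0.1, 0.1, 0.8]
grip_width: 0.701
finger_force: 0.0
```

Run:
```python
from h import *
K=W(knob(Q[4]))
for n in("wrist","scene"):
    p=robot.grab_frame(n); m=robot.mark_of(p,"latch_knob"); print(n,[(a["location"],a["confidence"]) for a in m[:2]],proj(p,K),proj(p,W(knob(Q[4],n=.062))))
    cv2.imwrite(f"pics/{n}5.png",p["frame"])
    for a in m[:1]:
        o,d=ray(p,a["location"]); N_=Rz(Q[2])@N; B=W(slope(0,0,.05)); print(o+d*((B-o)@N_)/(d@N_))
print(robot.sense()["ee_pos"],shift(K-[0,0,.015],Q[2]))
im=np.hstack([cv2.resize(cv2.imread(f"pics/{n}5.png"),(400,300)) for n in("scene","wrist")]); cv2.imwrite("pics/c5.png",im)
```

```text
wrist [([231.5, 269.8], 0.94)] [[273.49616046 226.02805309]] [[273.44505048 223.33824708]]
[0.66088341 0.02601815 0.19023194]
scene [([242.9, 386.4], 0.96)] [[383.60837008 242.80273471]] [[382.28579445 238.65611808]]
[0.6593932  0.02402123 0.18898686]
[0.65590178 0.02739356 0.26600619] (array([-0.04, -0.05,  9.28]), np.float64(-0.006186300692765601))
```

View pics/c5.png

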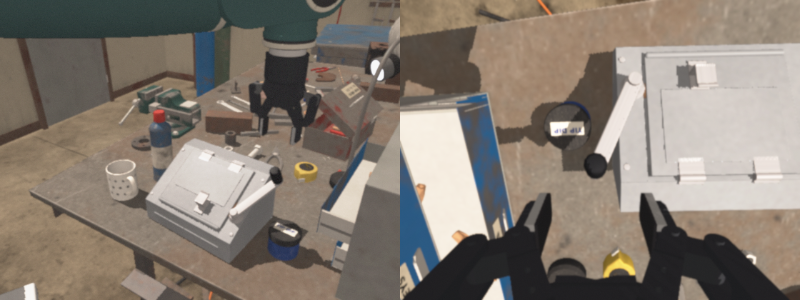

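Emit:
{"method": "move_arm", "body": {"grip_force": 25, "targets": [{"tx": -0.3,"ty": -0.4,"tz": 2,"roll": 0,"jaw": 0.7},{"tx": -0.3,"ty": -0.4,"tz": 5,"roll": 0,"jaw": 0.7},{"tx": -0.3,"ty": -0.4,"tz": 7.5,"roll": 0,"jaw": 0.7},{"tx": -0.3,"ty": -0.4,"tz": 9.2,"roll": 0,"jaw": 0.7},{"tx": -0.3,"ty": -0.4,"tz": 9.2,"roll": 0,"jaw": 0.7},{"tx": -0.3,"ty": -0.4,"tz": 9.2,"roll": 0,"jaw": 0.4},{"tx": -0.3,"ty": -0.4,"tz": 9.2,"roll": 0,"jaw": 0.1},{"tx": -0.3,"ty": -0.4,"tz": 9.2,"roll": 0,"jaw": 0.1},{"tx": -0.3,"ty": -0.4,"tz": 9.2,"roll": 0,"jaw": 0.1},{"tx": -0.3,"ty": -0.4,"tz": 9.2,"roll": 0,"jaw": 0.1}]}}

```text
t: 8.67
ee_pos: [0.661, 0.0244, 0.1746]
eef_rot: [-0.621, 3.077, -0.001]
wrist_force: [-1.7, -1.0, 6.4]
grip_width: 0.268
finger_force: 24.3
```

Run:
```python
from h import *
s=robot.sense(); print(s["t"],s["ee_pos"],s["wrist_force"],s["grip_width"],s["finger_force"])
p=robot.grab_frame("scene"); cv2.imwrite("pics/s6.png",cv2.resize(p["frame"][130:330,300:480],None,fx=3,fy=3))
# arc from current: shift rel to current knob angle, box axes (tool x=-bx, tool y=by, tool z=-bz)
# pivot from fit; angle from TCP+grasp
b=Rz(Q[2]).T@(s["ee_pos"]+[0,0,.019]-[Q[0],Q[1],0])-F
la=np.arctan2(b@U-.06,b[1]+.11); print("uyn",b@U,b[1],b@N,"la",la,"r",np.hypot(b@U-.06,b[1]+.11))
for a in np.arange(1.98,-.05,-.12):
    d=knob(a)-knob(1.98); print(round(a,2),(np.array([-d[0],d[1],-d[2]])*100).round(1))
```

```text
8.6667 [0.66102927 0.02439887 0.17460934] [-1.74658381 -0.99308878  6.38073192] 0.2678391832825926 24.29526221123524
uyn 0.1751084878823922 -0.16241507306889524 0.05317461201453204 la 1.9980934431179211 r 0.12648044855782437
1.98 [-0.  0. -0.]
1.86 [-0.4  1.4 -0.2]
1.74 [-0.7  2.8 -0.4]
1.62 [-0.8  4.2 -0.5]
1.5 [-0.8  5.6 -0.5]
1.38 [-0.7  7.1 -0.4]
1.26 [-0.4  8.4 -0.2]
1.14 [0.1 9.8 0.1]
1.02 [ 0.7 11.1  0.4]
0.9 [ 1.4 12.2  0.8]
0.78 [ 2.2 13.3  1.3]
0.66 [ 3.2 14.3  1.8]
0.54 [ 4.2 15.1  2.4]
0.42 [ 5.3 15.7  3.1]
0.3 [ 6.5 16.2  3.7]
0.18 [ 7.7 16.6  4.4]
0.06 [ 8.9 16.8  5.1]
```

View pics/s6.png

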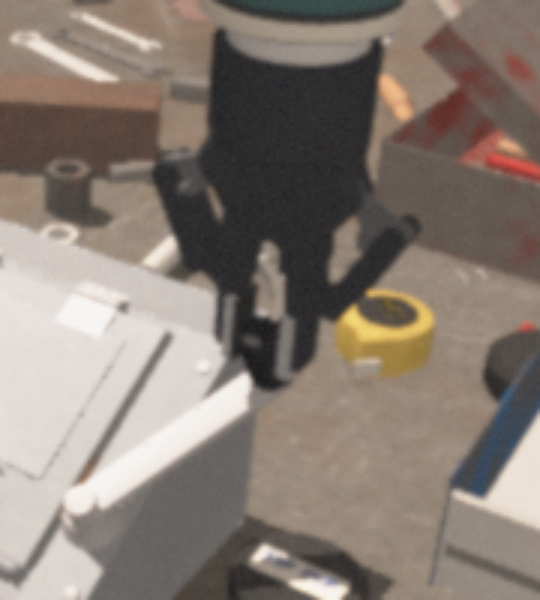

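The knob is held between the pads, at about crop column 265, row 345. Now I'll swing it along the arc.

Emit:
{"method": "move_arm", "body": {"targets": [{"tx": -0.4,"ty": 1.4,"tz": -0.2,"roll": 0,"jaw": 0.1},{"tx": -0.7,"ty": 2.8,"tz": -0.4,"roll": 0,"jaw": 0.1},{"tx": -0.8,"ty": 4.2,"tz": -0.5,"roll": 0,"jaw": 0.1},{"tx": -0.8,"ty": 5.6,"tz": -0.5,"roll": 0,"jaw": 0.1},{"tx": -0.7,"ty": 7.1,"tz": -0.4,"roll": 0,"jaw": 0.1},{"tx": -0.4,"ty": 8.4,"tz": -0.2,"roll": 0,"jaw": 0.1},{"tx": -0.4,"ty": 8.4,"tz": -0.2,"roll": 0,"jaw": 0.1},{"tx": -0.4,"ty": 8.4,"tz": -0.2,"roll": 0,"jaw": 0.1}]}}

```text
t: 9.38
ee_pos: [0.6321, 0.1044, 0.1772]
eef_rot: [-0.622, 3.075, 0.0]
wrist_force: [-1.8, 1.8, 10.8]
grip_width: 0.273
finger_force: 26.1
```

Run:
```python
from h import *
s=robot.sense(); print(s["t"],s["ee_pos"],s["wrist_force"],s["grip_width"],s["finger_force"])
f=Rz(Q[2]).T@s["wrist_force"]; print("F u,y,n",f@U,f[1],f@N)
p=robot.grab_frame("scene")
for t in("latch_knob","latch_pivot"): print(t,[(a["location"],a["confidence"]) for a in robot.mark_of(p,t)[:1]])
print("expected at 1.26",proj(p,W(knob(1.26))))
for a in np.arange(1.26,-.05,-.12):
    d=knob(a)-knob(1.26); print(round(a,2),(np.array([-d[0],d[1],-d[2]])*100).round(1))
```

```text
9.3833 [0.63208459 0.10436057 0.17722061] [-1.7697226   1.79056206 10.78723913] 0.273413638987963 26.147246483014897
F u,y,n 4.595997850609681 2.34301378483905 9.802269702496327
latch_knob [([223.0, 341.6], 0.66)]
latch_pivot [([290.7, 322.5], 0.76)]
expected at 1.26 [[337.86049031 223.19453669]]
1.26 [-0.  0. -0.]
1.14 [0.5 1.3 0.3]
1.02 [1.  2.6 0.6]
0.9 [1.8 3.8 1. ]
0.78 [2.6 4.9 1.5]
0.66 [3.5 5.8 2. ]
0.54 [4.6 6.6 2.6]
0.42 [5.7 7.3 3.3]
0.3 [6.8 7.8 3.9]
0.18 [8.  8.1 4.6]
0.06 [9.3 8.3 5.4]
```

Emit:
{"method": "move_arm", "body": {"targets": [{"tx": 0.5,"ty": 1.3,"tz": 0.1,"roll": 0,"jaw": 0.1},{"tx": 1.0,"ty": 2.6,"tz": 0.4,"roll": 0,"jaw": 0.1},{"tx": 1.8,"ty": 3.8,"tz": 0.8,"roll": 0,"jaw": 0.1},{"tx": 2.6,"ty": 4.9,"tz": 1.3,"roll": 0,"jaw": 0.1},{"tx": 3.5,"ty": 5.8,"tz": 1.8,"roll": 0,"jaw": 0.1},{"tx": 4.6,"ty": 6.6,"tz": 2.4,"roll": 0,"jaw": 0.1},{"tx": 5.7,"ty": 7.3,"tz": 3.1,"roll": 0,"jaw": 0.1},{"tx": 6.8,"ty": 7.8,"tz": 3.7,"roll": 0,"jaw": 0.1},{"tx": 8.0,"ty": 8.1,"tz": 4.4,"roll": 0,"jaw": 0.1},{"tx": 8.0,"ty": 8.1,"tz": 4.4,"roll": 0,"jaw": 0.1},{"tx": 8.0,"ty": 8.1,"tz": 4.4,"roll": 0,"jaw": 0.1}]}}

```text
t: 10.45
ee_pos: [0.5258, 0.1493, 0.1321]
eef_rot: [-0.623, 3.077, 0.007]
wrist_force: [-9.0, 18.5, 6.8]
grip_width: 0.27
finger_force: 24.4
```

```bash
cat > st.py <<'E'
from h import *
s=robot.sense(); print(s["t"],s["ee_pos"],s["grip_width"],s["finger_force"])
f=Rz(Q[2]).T@s["wrist_force"]; print("F u,y,n",f@U,f[1],f@N)
b=Rz(Q[2]).T@(s["ee_pos"]+[0,0,.019]-[Q[0],Q[1],0])-F
print("uyn",b@U,b[1],b@N,"la",np.arctan2(b@U-.06,b[1]+.11))
E
python3 st.py
```

```text
10.45 [0.52576791 0.14932872 0.13214708] 0.26969960208785926 24.350124837365
F u,y,n 2.530498314288273 20.5177480446504 6.394022782827439
uyn 0.08884566528462653 0.0057037568777978075 0.05394946569325109 la 0.24432557920466844
```

Emit:
{"method": "move_arm", "body": {"targets": [{"tx": 0.4,"ty": 0.4,"tz": 0.2,"roll": 0,"jaw": 0.1},{"tx": 1.0,"ty": 0.5,"tz": 0.6,"roll": 0,"jaw": 0.1},{"tx": 1.6,"ty": 0.6,"tz": 0.9,"roll": 0,"jaw": 0.1},{"tx": 2.0,"ty": 0.6,"tz": 1.2,"roll": 0,"jaw": 0.1},{"tx": 2.0,"ty": 0.6,"tz": 1.2,"roll": 0,"jaw": 0.1},{"tx": 2.0,"ty": 0.6,"tz": 1.2,"roll": 0,"jaw": 0.1}]}}

```text
t: 10.95
ee_pos: [0.5057, 0.1453, 0.1203]
eef_rot: [-0.622, 3.078, 0.001]
wrist_force: [-7.8, 1.8, 12.1]
grip_width: 0.268
finger_force: 24.1
```

```bash
python3 st.py
```

```text
10.95 [0.50566195 0.14533483 0.1202907 ] 0.268229813447388 24.14082493633032
F u,y,n 0.5189660900586297 4.742058578966697 13.698509865450061
uyn 0.0655514895943599 0.009955088378341902 0.05370839258249306 la 0.04624673564026005
```

Not at the stop yet, so I'll push on in small steps.

Emit:
{"method": "move_arm", "body": {"targets": [{"tx": 0.3,"ty": 0,"tz": 0.1,"roll": 0,"jaw": 0.1},{"tx": 0.5,"ty": 0,"tz": 0.2,"roll": 0,"jaw": 0.1},{"tx": 0.7,"ty": 0,"tz": 0.3,"roll": 0,"jaw": 0.1},{"tx": 0.7,"ty": 0,"tz": 0.3,"roll": 0,"jaw": 0.1}]}}

```text
t: 11.28
ee_pos: [0.4991, 0.1429, 0.1165]
eef_rot: [-0.622, 3.078, 0.002]
wrist_force: [-4.8, 6.4, 3.8]
grip_width: 0.268
finger_force: 24.3
```

```bash
python3 st.py
```

```text
11.2833 [0.49907359 0.14290164 0.11652738] 0.26844997638034745 24.29731847718358
F u,y,n 0.26606131625826435 7.720862885805037 4.235081474126269
uyn 0.05759561824394306 0.01031468418429411 0.053956405929367374 la -0.019981449263951134
```

Emit:
{"method": "move_arm", "body": {"targets": [{"tx": 0.2,"ty": 0,"tz": 0.1,"roll": 0,"jaw": 0.1},{"tx": 0.4,"ty": 0,"tz": 0.2,"roll": 0,"jaw": 0.1},{"tx": 0.5,"ty": 0,"tz": 0.3,"roll": 0,"jaw": 0.1},{"tx": 0.5,"ty": 0,"tz": 0.3,"roll": 0,"jaw": 0.1}]}}

```text
t: 11.62
ee_pos: [0.4947, 0.1411, 0.1138]
eef_rot: [-0.622, 3.077, 0.003]
wrist_force: [-4.3, 8.5, 5.1]
grip_width: 0.264
finger_force: 24.3
```

```bash
python3 st.py
python3 - <<'E'
from h import *
p=robot.grab_frame("scene"); cv2.imwrite("pics/s7.png",cv2.resize(p["frame"][180:360,190:410],None,fx=3,fy=3))
E
```

```text
11.6167 [0.49469252 0.14105623 0.11377922] 0.2644524832676358 24.271336561068892
F u,y,n 2.004737731553456 9.480236802336831 4.731160998249396
uyn 0.05210476166171482 0.010344779687912864 0.053953389671403874 la -0.06551127841511677
```

View pics/s7.png

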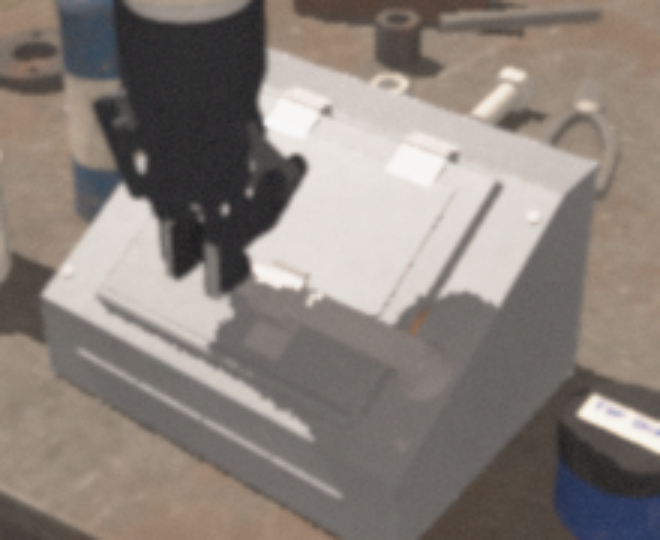

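The bar lies across the lid at the keeper, at about crop column 290, row 300. I'll push a little further to feel for the stop.

Emit:
{"method": "move_arm", "body": {"targets": [{"tx": 0.2,"ty": 0.1,"tz": 0.1,"roll": 0,"jaw": 0.1},{"tx": 0.4,"ty": 0.1,"tz": 0.2,"roll": 0,"jaw": 0.1},{"tx": 0.4,"ty": 0.1,"tz": 0.2,"roll": 0,"jaw": 0.1}]}}

```text
t: 11.92
ee_pos: [0.4936, 0.1407, 0.1135]
eef_rot: [-0.619, 3.069, 0.002]
wrist_force: [21.2, 9.3, 4.2]
grip_width: 0.265
finger_force: 24.1
```

```bash
python3 st.py
```

```text
11.9167 [0.49363538 0.14069617 0.113495  ] 0.26453244911660523 24.144473746418953
F u,y,n 22.134217813077644 0.1748821299035302 -7.958621868857482
uyn 0.050998374999432924 0.010430377054087265 0.05426399776872021 la -0.07460673552258455
```

That is the stop: 22 N up the slope. Now I'll release and lift.

Emit:
{"method": "move_arm", "body": {"targets": [{"tx": 0,"ty": 0,"tz": 0,"roll": 0,"jaw": 0.4},{"tx": 0,"ty": 0,"tz": 0,"roll": 0,"jaw": 0.6},{"tx": 0,"ty": 0,"tz": 0,"roll": 0,"jaw": 0.6},{"tx": 0,"ty": 0,"tz": -1,"roll": 0,"jaw": 0.6},{"tx": 0,"ty": 0,"tz": -3,"roll": 0,"jaw": 0.6},{"tx": 0,"ty": 0,"tz": -6,"roll": 0,"jaw": 0.6},{"tx": 0,"ty": 0,"tz": -10,"roll": 0,"jaw": 0.6},{"tx": 0,"ty": 0,"tz": -14,"roll": 0,"jaw": 0.6},{"tx": 0,"ty": 0,"tz": -18,"roll": 0,"jaw": 0.6},{"tx": 0,"ty": 0,"tz": -20,"roll": 0,"jaw": 0.6},{"tx": 0,"ty": 0,"tz": -20,"roll": 0,"jaw": 0.6}]}}

```text
t: 12.83
ee_pos: [0.4911, 0.1396, 0.3167]
eef_rot: [-0.62, 3.073, 0.0]
wrist_force: [0.4, -0.3, 0.9]
grip_width: 0.601
finger_force: 0.0
```

```bash
python3 st.py
python3 - <<'E'
from h import *
obs=[]
for n in("scene","top","wrist"):
    p=robot.grab_frame(n)
    cv2.imwrite(f"pics/{n}8.png",p["frame"])
    for t in("box","lid_press","latch_pivot","latch_knob","lid_hinge"):
        m=robot.mark_of(p,t)
        if m and m[0]["confidence"]>.5: obs.append((p,t,m[0]["location"],1))
q,r=fit(obs,[.573,.162,.399,0.02,0]); print(q.round(4))
for o,e in zip(obs,r): print(o[0]["shot"],o[1],e.round(1))
a=cv2.resize(cv2.imread("pics/scene8.png")[190:350,190:410],(400,290)); b=cv2.resize(cv2.imread("pics/wrist8.png"),(400,290))
cv2.imwrite("pics/c8.png",np.hstack([a,b]))
E
```

```text
12.8333 [0.491137   0.13959746 0.31667454] 0.6006473879558808 0.0
F u,y,n 0.6477442392044637 -0.44365738320202014 0.6957819201035159
uyn 0.15022467084380603 0.010404962434596137 0.23158206695541397 la 0.6430807891206114
[ 0.574   0.1662  0.417  -0.0017  0.0275]
15 box [-0.7 -0.9]
15 lid_press [0.7 1.8]
15 latch_pivot [-1.4 -4.6]
15 latch_knob [0.9 1.2]
15 lid_hinge [ 0.6 -0.4]
16 box [ 1.6 -1.1]
16 lid_press [0.2 0.6]
16 latch_pivot [ 71.4 -22.7]
16 latch_knob [22.5 -1.7]
16 lid_hinge [-5.4 -0. ]
17 box [-3.   0.8]
17 lid_press [ 2.5 -3.3]
17 latch_pivot [ 2.  -2.1]
17 latch_knob [ 0.5 -0. ]
17 lid_hinge [-0.3  1.7]
```

View pics/c8.png

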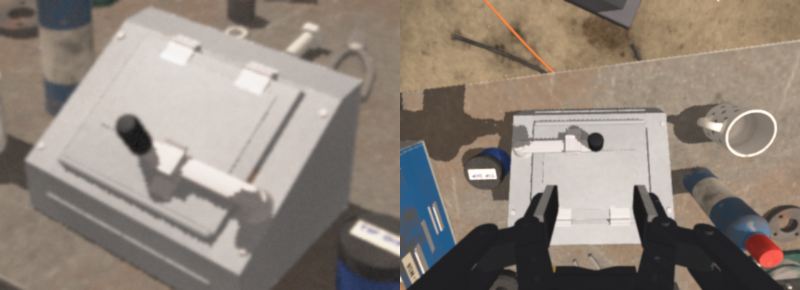

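The lid is shut and the bar sits in the keeper. The fit leaves about 0.03 rad of doubt, so I'll nudge the knob home once more with closed fingers from the uphill side.

Emit:
{"method": "move_arm", "body": {"targets": [{"tx": -2.5,"ty": 0,"tz": 0,"roll": 0,"jaw": 0},{"tx": -4.6,"ty": 0,"tz": 0,"roll": 0,"jaw": 0},{"tx": -4.6,"ty": 0,"tz": 2,"roll": 0,"jaw": 0},{"tx": -4.6,"ty": 0,"tz": 5,"roll": 0,"jaw": 0},{"tx": -4.6,"ty": 0,"tz": 8,"roll": 0,"jaw": 0},{"tx": -4.6,"ty": 0,"tz": 11,"roll": 0,"jaw": 0},{"tx": -4.6,"ty": 0,"tz": 14,"roll": 0,"jaw": 0},{"tx": -4.6,"ty": 0,"tz": 17,"roll": 0,"jaw": 0},{"tx": -4.6,"ty": 0,"tz": 19,"roll": 0,"jaw": 0},{"tx": -4.6,"ty": 0,"tz": 19.3,"roll": 0,"jaw": 0},{"tx": -4.0,"ty": 0,"tz": 19.3,"roll": 0,"jaw": 0},{"tx": -4.0,"ty": 0,"tz": 19.3,"roll": 0,"jaw": 0}]}}

```text
t: 14.73
ee_pos: [0.5314, 0.1562, 0.1196]
eef_rot: [-0.619, 3.067, 0.002]
wrist_force: [31.2, 9.8, -0.5]
grip_width: 0.008
finger_force: 13.9
```

Emit:
{"method": "move_arm", "body": {"targets": [{"tx": 0.3,"ty": 0,"tz": 0,"roll": 0,"jaw": 0},{"tx": 0.6,"ty": 0,"tz": 0,"roll": 0,"jaw": 0},{"tx": 0.6,"ty": 0,"tz": 0,"roll": 0,"jaw": 0}]}}

```text
t: 14.98
ee_pos: [0.5294, 0.155, 0.1223]
eef_rot: [-0.617, 3.057, 0.003]
wrist_force: [57.4, 19.2, 3.4]
grip_width: 0.005
finger_force: 26.9
```

The knob is hard against its stop: more push only raised the force. Backing off.

Emit:
{"method": "move_arm", "body": {"targets": [{"tx": -0.8,"ty": 0,"tz": 0,"roll": 0,"jaw": 0},{"tx": -1.6,"ty": 0,"tz": -0.5,"roll": 0,"jaw": 0},{"tx": -1.6,"ty": 0,"tz": -4,"roll": 0,"jaw": 0},{"tx": -1.6,"ty": 0,"tz": -8,"roll": 0,"jaw": 0},{"tx": -1.6,"ty": 0,"tz": -12,"roll": 0,"jaw": 0},{"tx": -1.6,"ty": 0,"tz": -16,"roll": 0,"jaw": 0},{"tx": -1.6,"ty": 0,"tz": -20,"roll": 0,"jaw": 0},{"tx": -1.6,"ty": 0,"tz": -20,"roll": 0,"jaw": 0},{"tx": -1.6,"ty": 0,"tz": -20,"roll": 0,"jaw": 0}]}}

```text
t: 15.73
ee_pos: [0.5371, 0.1591, 0.3199]
eef_rot: [-0.621, 3.076, 0.0]
wrist_force: [-0.1, -0.1, -1.0]
grip_width: -0.004
finger_force: 0.0
```

Run:
```python
from h import *
p=robot.grab_frame("scene")
a=cv2.resize(p["frame"][130:380,130:440],None,fx=2,fy=2); cv2.imwrite("pics/s9.png",a)
s=robot.sense(); print(s["ee_pos"],s["wrist_force"])
```

```text
[0.5367415  0.15892163 0.3177239 ] [-0.61815353  0.17243646 -0.40682406]
```

View pics/s9.png

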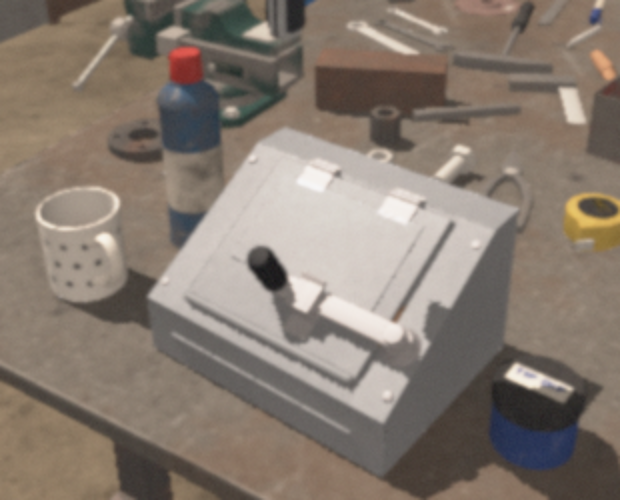

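The lid is shut, the bar is home in the keeper (crop column 308, row 292) with the knob at (265, 265), and the mug, can and tin haven't moved.

```bash
python3 -c "
from rig import robot
print(robot.finish_job())"
```

```text
the job is handed in; nothing more can be done
None
```

I pressed the lid fully shut, swung the latch bar home against its stop in the keeper and let go; the mug, spray can and tin stand where they were, and the job was handed in at about 16 s (no verdict was returned).

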